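# Pack the router accessory case and shut it

### The job

Put the round collet tin and the orange router-bit box away in the open steel case: stand the tin upright and lay the bit box flat on its broad base, set down gently so that nothing stands above the rim. Leave the blue bit box and the guide bush in the case, lying flat, leave the other things on the bench where they are, then swing the lid down until it is fully shut.

Things in the scene. Friction and masses are not known exactly. Their poses are not given: they have to be found in the camera images.
- case: Teal sheet-steel case fixed to the bench, 270 mm along its own x, 209 mm along its own y, rim 70 mm above the bench, walls 4 mm; origin at the centre of its underside, z up. Inside: a deep bay along its -y wall and a raised black tray along its +y wall, parted by a rib 4 mm thick at the case's y = -19.5 mm, its top 44 mm above the bench. The lid is hinged on the +y rim and stands open there like a wall.
- deep_bay (a point): Centre of the floor of the deep bay (axes as the case). The bay is 262 mm along x and 79 mm along y; its floor is 4 mm above the bench, 66 mm below the rim. It starts empty.
- tray (a point): Centre of the floor of the raised tray (axes as the case). The tray is 262 mm along x and 118 mm along y; its floor is 34 mm above the bench, so only 36 mm below the rim.
- hinge (a point): Middle of the lid's hinge line, 71.5 mm above the bench, over the case's +y wall; the line runs along the case's x.
- case_lid (a joint): Lid angle, rad: 0 fully shut, 1.57 upright, at most 1.9 (leaning back, away from the case). The stiff hinge (about 0.55 N m) holds the lid at any angle: it must be pushed all the way down.
- lid_edge (a point): Middle of the lid's free edge, on its outer face, 205 mm from the hinge line. The lid is a flat teal panel 278 mm wide along the hinge, reaching 211 mm from it, 3 mm thick (underside in the hinge's plane), with 9 mm turned-down edges that go outside the case walls. Shut, its underside is 1.5 mm above the rim.
- tin_center (a point): Centre of the round metal collet tin with a yellow band and a plain lid, 56 mm diameter, 54 mm tall, 0.28 kg, closed and rigid, standing upright on the bench; point half-way up on its axis, z up.
- bit_box_center (a point): Centre of the orange router-bit box on the bench, a closed rigid box 40 mm along its own x, 100 mm along its own y, 24 mm tall, 0.13 kg, lying flat; point half-way up, z up.
- packed_box_center (a point): Centre of the blue router-bit box that already lies flat on the case's raised tray, near one end of the tray, its length across the tray; same size as the orange one; point half-way up.
- bush_center (a point): Centre of the template guide bush that lies on the raised tray near the end opposite to the blue box: a steel flange 44 mm in diameter, 4 mm thick, with a 26 mm brass collar upwards, 12 mm tall in all; point half-way up.
- spanner: Bystander: steel spanner 150 mm long lying on the bench.
- tape: Bystander: yellow tape measure, 70 x 34 x 62 mm, standing on the bench.
- square: Bystander: try square, wooden stock and steel blade, lying on the bench.
- brush: Bystander: hand brush lying at the back of the bench.
- offcut: Bystander: white timber offcut 200 x 55 x 30 mm lying on the bench.
There are look-alikes about, which are no part of the job. Of the things that look like the part that bears bit_box_center, take the one that is farthest to the robot's left at the start.

How it is judged:
By the outcome, as a careful person would: the job done as asked, in the order asked, and still so for the second after the job is handed in, with the robot touching nothing.
It also fails if it takes over 72 s, if anything falls off the work surface, if the arm or the gripper's body presses on something with over 40 N, if the wrist force passes 120 N, or if a joint passes its speed limit or range.

### The arm

A 6-joint arm with a two-finger parallel gripper is mounted at the origin on the work surface. World frame = base frame: x ahead of the robot, y to its left, z up, the work surface at z = 0. Lengths are in m, angles in rad, forces in N, time in s.
With the tool pointing down it reaches from about 0.275 to 0.825 m from the base axis. Payload 4.9 kg.
Tool frame: the origin (TCP) lies between the finger pads; the fingertips stand 14 mm ahead of it and the grasp point (between the pads) lies 5 mm behind it; x points along the fingers, y is the direction in which the jaws open and shut, and the axes are right-handed (so a half turn about x gives the same grasp; the last joint's range is limited). The gripper opens to 85 mm and grips with 20 to 120 N. Pads are 22 mm wide; open, the fingers measure 114 mm over their backs; the gripper's body (76 mm by 85 mm) begins 54 mm behind the grasp point. The pads swing forward as they close: fully open they stand 13 mm farther back than shut.
Start: joints at [-1.275, 0.326, -0.193, 1.052, 0, 1.437], TCP at [0.229, -0.5, 0.245] pointing down, gripper open.
Joint ranges: [-2.65, 2.65], [-0.97, 1.79], [-1.3, 1.35], [-1.93, 2.1], [-1.47, 1.37], [-3.14, 3.14]. Speed limits (rad/s): [2.57, 2.57, 3.14, 3.14, 3.14, 3.14].

### API

Orientations are given as a rotation vector (axis times angle).
In Python, from cell import r, optics, finish_job gives the robot as it stands.
- The arm moves only by the tool step_arm, never from a script. Its argument "plan" is a list of rows, each a list of 5 numbers: the shift along the tool's x, y, z in cm, then the turn about the tool's x in rad, then the opening in per cent of the stroke, from 0 (shut) to 100 (fully open). In form: [[dx, dy, dz, yaw, gripper], ...]. A call has 1 to 10 rows; each row shifts and turns the commanded pose from where the row before left it, along the tool's axes as they then stand; what a row does not reach is not made up. A row lasts 1/12 s, in which the tool goes at most 41.7 mm and 7.16 degrees, less where a joint would pass 70% of its speed; a pose out of reach is approached as far as the arm can. A call is refused whole if a number of a shift passes 4.17 or a number of a turn 0.125, either way. A call with a gripper value outside its range is refused whole. The fingers move at their own pace and stop on an object; "force" is the grip in N (left out, the last holds). Time passes only in rows, so rows that do not move let the fingers close. It gives the time, the measured TCP pose, the force and the opening at its end, in the units of the state.
- r.read_state(): the state, without advancing time (a new reading comes with each control period).
- optics.read_camera(name): name is "scene" or "top" or "wrist"; returns a dict with "image" (420x560x3 uint8, blue, green, red), "camera_matrix" (3x3 intrinsics, pixels), "R" (3x3) and "t" (3): a world point X has camera coordinates R X + t; the wrist camera has in their place "mount" (4x4, takes a point from camera to tool coordinates, whose origin is the TCP and whose axes are the tool frame's). Camera axes: x right, y down, z forward; pixel columns grow to the right and rows downward; lengths in m; the calibration is good to about 2 mm. A picture is of the moment at which its call begins: read the wrist's pose just before it. There is no depth.
- finish_job(): hands the job in, once; it reports no verdict.
The state is a dict: "time_s": time; "joint_pos": joint angles; "joint_vel": joint speeds; "joint_efforts": joint torques, N m; "ee_pos": TCP position; "ee_rot": TCP orientation; "contact_force": force on the tool from outside, world axes, zero at the start; "wrist_torque": the same for the moment, N m; "opening": finger opening in m.
Only numpy, scipy, OpenCV 4.12 (cv2) and the standard library are available. Lean on these libraries where they do the work, as an engineer would, in place of code of your own. Each camera call takes 0.05 s, during which the arm holds its last target. There are 200 camera calls.

## Working session

There is one attempt and no reset: what is moved stays moved. The work goes in short steps, Python scripts to look and compute and a tool call to move; the robot and the scene stay as the last step left them, time stands still between calls to the robot, and variables do not carry over. Pictures are saved under pics/ and viewed, about 8 in all and at most 12, crops included, and the job is handed in when it is done.

Besides the shell and the picture viewer there is one more tool, called after "Call:" as name(argument=value, ...) on one line, values as JSON. step_arm: Moves the arm, as the interface text tells. Its arguments: {"type":"object","properties":{"plan":{"type":"array","items":{"type":"array","items":{"type":"number"}}},"force":{"type":"number"}},"required":["plan"]}

```bash
ls; mkdir -p pics; python3 - <<'E'
from cell import r, optics
import cv2,numpy as np,pickle
s=r.read_state();print({k:np.round(v,3) for k,v in s.items()})
d={}
for n in("scene","top","wrist"):
    c=optics.read_camera(n);d[n]=c;cv2.imwrite(f"pics/{n}0.png",c["image"])
    print(n,{k:np.round(v,3).tolist() for k,v in c.items() if k!="image"})
pickle.dump(d,open("c0.pkl","wb"))
E
```

```text
pics
{'time_s': np.float64(0.0), 'joint_pos': array([-1.275,  0.327, -0.194,  1.052,  0.   ,  1.437]), 'joint_vel': array([ 0.   ,  0.002,  0.   , -0.001, -0.001, -0.001]), 'joint_efforts': array([ 0.0000e+00, -4.4340e+01,  2.6244e+01,  1.5000e-02, -0.0000e+00,
        0.0000e+00]), 'ee_pos': array([ 0.229, -0.499,  0.245]), 'ee_rot': array([ 1.984,  0.435, -1.985]), 'contact_force': array([ 0.031, -0.319,  0.223]), 'wrist_torque': array([0.021, 0.016, 0.031]), 'opening': np.float64(0.086)}
scene {'camera_matrix': [[414.764, 0.0, 276.984], [0.0, 414.764, 211.457], [0.0, 0.0, 1.0]], 'R': [[-0.423, 0.906, -0.022], [0.606, 0.264, -0.75], [-0.674, -0.33, -0.661]], 't': [0.34, -0.255, 1.258]}
top {'camera_matrix': [[486.608, 0.0, 287.974], [0.0, 486.608, 208.901], [0.0, 0.0, 1.0]], 'R': [[-0.024, -1.0, -0.001], [-0.993, 0.024, -0.112], [0.112, -0.002, -0.994]], 't': [-0.107, 0.574, 1.252]}
wrist {'camera_matrix': [[297.037, 0.0, 281.981], [0.0, 297.037, 208.756], [0.0, 0.0, 1.0]], 'mount': [[-0.0, -0.308, 0.951, -0.128], [1.0, -0.001, -0.0, -0.0], [0.001, 0.951, 0.308, -0.08], [0.0, 0.0, 0.0, 1.0]]}
```

View pics/top0.png

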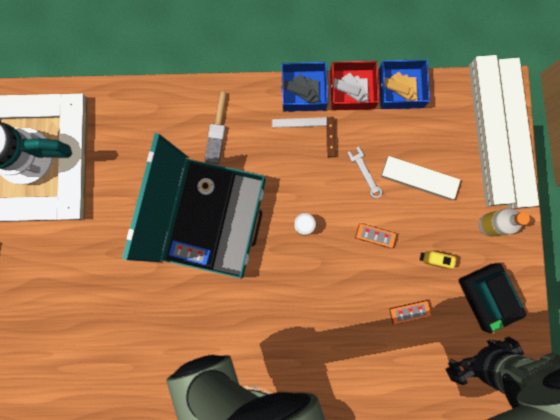

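View pics/scene0.png

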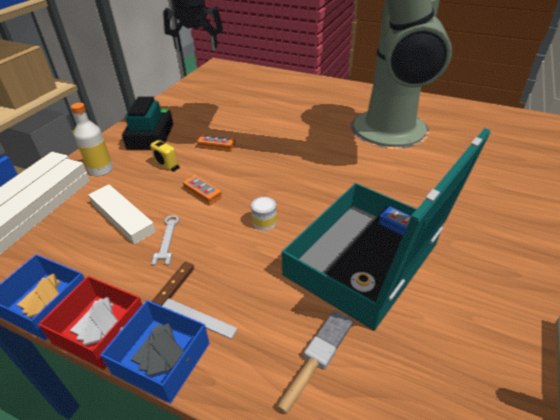

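```bash
cat > h.py <<'E'
import numpy as np,cv2,pickle
from scipy.spatial.transform import Rotation as Ro
def ray(c,px,st=None):
    px=np.atleast_2d(px).astype(float)
    K=np.array(c["camera_matrix"]);d=np.c_[px,np.ones(len(px))]@np.linalg.inv(K).T
    if "R" in c:
        R=np.array(c["R"]);o=-R.T@c["t"];return o,d@R
    M=np.array(c["mount"]);T=Ro.from_rotvec(st["ee_rot"]).as_matrix()
    return T@M[:3,3]+st["ee_pos"],d@(T@M[:3,:3]).T
def onz(c,px,z,st=None):
    o,d=ray(c,px,st);return o+d*((z-o[2])/d[:,2])[:,None]
def proj(c,X,st=None):
    X=np.atleast_2d(X)
    if "R" in c: p=X@np.array(c["R"]).T+c["t"]
    else:
        M=np.array(c["mount"]);T=Ro.from_rotvec(st["ee_rot"]).as_matrix()
        p=((X-st["ee_pos"])@T-M[:3,3])@M[:3,:3]
    q=p@np.array(c["camera_matrix"]).T;return q[:,:2]/q[:,2:]
def blobs(img,lo,hi,amin=30):
    m=cv2.inRange(cv2.cvtColor(img,cv2.COLOR_BGR2HSV),lo,hi)
    m=cv2.morphologyEx(m,cv2.MORPH_CLOSE,np.ones((5,5)))
    cs=cv2.findContours(m,cv2.RETR_EXTERNAL,cv2.CHAIN_APPROX_NONE)[0]
    return sorted([k for k in cs if cv2.contourArea(k)>amin],key=cv2.contourArea,reverse=True)
E
python3 - <<'E'
from h import *
d=pickle.load(open("c0.pkl","rb"));c=d["top"];im=c["image"]
def rect(k,z):
    P=onz(c,k[:,0,:],z)[:,:2].astype(np.float32);q=cv2.minAreaRect(P*1000);return np.round(q[0],1),np.round(q[1],1),round(q[2],1)
print("orange")
for k in blobs(im,(4,150,120),(14,255,255),60): print(np.round(k.mean(0)),rect(k,.024))
print("white tin")
for k in blobs(im,(0,0,180),(180,60,255),150): print(np.round(k.mean(0)),rect(k,.054))
print("blue")
for k in blobs(im,(105,120,60),(125,255,255),60): print(np.round(k.mean(0)),rect(k,.058))
print("teal")
for k in blobs(im,(80,120,40),(98,255,200),200): print(np.round(k.mean(0)),rect(k,.07))
cr=cv2.resize(im[125:290,110:280],None,fx=3.5,fy=3.5,interpolation=cv2.INTER_CUBIC);cv2.imwrite("pics/crop.png",cr)
E
```

```text
orange
[[281. 249.]] (array([488.5, -64.1]), array([1447.9,  926.3]), 90.0)
[[530. 116.]] (array([ 809.1, -780.2]), array([279.5,  14.5]), 0.6)
[[535. 346.]] (array([ 199.7, -748.1]), array([23.1, 72. ]), 1.1)
[[474. 341.]] (array([ 217.3, -590.6]), array([64.5, 17.6]), 88.6)
white tin
[[505. 131.]] (array([ 766.1, -697.2]), array([414.4, 128.4]), 2.9)
[[ 47. 199.]] (array([633.8, 524.1]), array([156., 208.]), 1.4)
[[ 48. 112.]] (array([819.8, 529.8]), array([222.9, 147. ]), 88.6)
[[421. 177.]] (array([ 644.4, -469.5]), array([198. ,  54.9]), 69.8)
[[354.  86.]] (array([ 895.3, -304.2]), array([82.8, 57.7]), 69.4)
[[364. 171.]] (array([ 658.4, -323.8]), array([142.5,  34.4]), 23.9)
[[298. 122.]] (array([ 800.3, -154.3]), array([ 20.5, 141.1]), 0.7)
[[304. 223.]] (array([ 531.5, -161.3]), array([51.8, 51.9]), 88.6)
[[ 18. 177.]] (array([669.3, 583.5]), array([103.8,  33.6]), 74.6)
[[506. 223.]] (array([ 519.8, -681.8]), array([60.3, 43.7]), 26.5)
[[216. 131.]] (array([781.2,  65.6]), array([37.5, 36.3]), 80.4)
blue
[[404.  83.]] (array([ 897.3, -437.6]), array([130.1, 130.7]), 89.4)
[[304.  86.]] (array([ 897. , -172.4]), array([131.6, 119.6]), 0.3)
[[189. 253.]] (array([461.8, 134.3]), array([103. ,  42.4]), 74.0)
teal
[[156. 202.]] (array([599.7, 206.8]), array([111.9, 330. ]), 76.1)
[[ 32. 149.]] (array([723.4, 530. ]), array([165.1, 106.3]), 74.0)
[[490. 300.]] (array([ 324.1, -620.7]), array([100.1,  20.5]), 23.3)
```

View pics/crop.png

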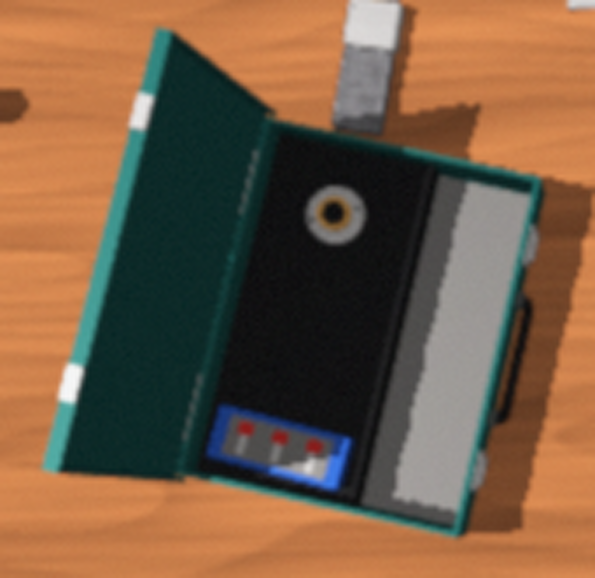

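```bash
python3 - <<'E'
from h import *
d=pickle.load(open("c0.pkl","rb"));c=d["top"];im=c["image"]
u=lambda p:(np.array(p,float)+.5)/3.5-.5+[110,125]
A,B,C,D=[onz(c,u(p),.07)[0,:2] for p in((541,177),(461,534),(185,475),(270,115))]
print("corners far-y,near-y,near+y,far+y",A,B,C,D,"len",np.linalg.norm(A-B),np.linalg.norm(C-D),"wid",np.linalg.norm(B-C),np.linalg.norm(A-D))
for v in (A-B,D-C,D-A,C-B): print(np.degrees(np.arctan2(v[1],v[0])))
cen=(A+B+C+D)/4; print("cen",cen)
print("bush",onz(c,u((335,213)),.042))
a=np.radians(np.degrees(np.arctan2(*(A-B+D-C)[::-1])));ex=np.array([np.cos(a),np.sin(a),0]);ey=np.array([-np.sin(a),np.cos(a),0])
for p in((165,30),(50,470)):
    o,dd=ray(c,u(p)); # sweep lid angle: 
    for s in(.139,-.139):
        H=np.r_[cen,.0715]+ey*.1045+ex*s
        t=((H-o)@ex)/(dd[0]@ex);X=o+t*dd[0]-H;print("lid",s,np.hypot(X@ey,X[2]),np.arctan2(X[2],-X@ey))
hs=cv2.cvtColor(im,cv2.COLOR_BGR2HSV);print(hs[236,350:402:2,:].tolist());
for (x0,y0) in((345,215),(380,292)):
    sub=im[y0:y0+42,x0:x0+60]
    for lo in((3,200,150),(3,215,150)):
        for k in blobs(sub,lo,(14,255,255),60)[:2]:
            P=onz(c,k[:,0,:]+[x0,y0],.02)[:,:2].astype(np.float32)*1000;print(lo,cv2.minAreaRect(P))
E
```

```text
corners far-y,near-y,near+y,far+y [ 0.65624396 -0.06153433] [0.39684874 0.00093785] [0.44392779 0.19995165] [0.70769636 0.13827826] len 0.26681201620957723 0.2708827544757882 wid 0.20450654879611715 0.2063308576873675
-13.541114092694785
-13.16026092353504
75.55985693011121
76.69068074920472
cen [0.55117921 0.06940836]
bush [[0.63771653 0.09523934 0.042     ]]
lid 0.139 0.20895834407980335 1.6732510591268497
lid -0.139 1.586361251743972 1.307522400130524
lid 0.139 5.07339940979121 1.2683715540181175
lid -0.139 0.20476666407144997 1.700109909225933
[[12, 161, 199], [12, 162, 197], [12, 164, 185], [12, 195, 204], [14, 190, 240], [13, 161, 225], [10, 30, 154], [17, 11, 166], [0, 3, 193], [12, 9, 145], [12, 9, 144], [6, 9, 143], [10, 10, 153], [5, 8, 203], [4, 14, 149], [6, 9, 144], [10, 11, 145], [1, 111, 188], [1, 185, 227], [1, 142, 199], [10, 36, 154], [13, 179, 236], [14, 191, 238], [12, 177, 121], [12, 164, 163], [12, 163, 195]]
```

```bash
python3 - <<'E'
from h import *
d=pickle.load(open("c0.pkl","rb"));c=d["top"];im=c["image"]
for (x0,y0) in((345,215),(380,292)):
    sub=im[y0:y0+42,x0:x0+60]
    m=cv2.inRange(cv2.cvtColor(sub,cv2.COLOR_BGR2HSV),(11,174,212),(18,255,255))
    k=cv2.findNonZero(m)
    P=onz(c,k[:,0,:]+[x0,y0],.024)[:,:2].astype(np.float32)*1000;print(len(k),cv2.minAreaRect(P),np.round(cv2.boxPoints(cv2.minAreaRect(P))))
s=d["scene"];print("tin top in scene px",proj(s,[[.5315,-.1613,.054]]),"box",proj(s,[onz(c,[376,236],.024)[0]]))
ks=[k for k in blobs(s["image"],(0,0,170),(180,60,255),100) if abs(k.mean(0)-[264,206]).max()<20]
for k in ks: print(k.reshape(-1,2).min(0),k.reshape(-1,2).max(0))
T=Ro.from_rotvec([1.984,.435,-1.985]).as_matrix();print(np.round(T,3))
v=cv2.resize(np.hstack([im[190:340,290:440],d["wrist"]["image"][:150,:150]*0]),None,fx=3,fy=3)
E
```

```text
137 ((497.7194519042969, -350.37646484375), (97.91905212402344, 38.3117561340332), 72.60131072998047) [[ 465. -391.]
 [ 501. -403.]
 [ 531. -309.]
 [ 494. -298.]]
75 ((302.7619934082031, -429.6391906738281), (21.99506950378418, 96.92302703857422), 10.33254337310791) [[ 283. -384.]
 [ 301. -479.]
 [ 322. -475.]
 [ 305. -380.]]
tin top in scene px [[262.56427287 204.12476598]] box [[200.90602959 184.69715975]]
[251 197] [275 217]
[[-0.001  0.417 -0.909]
 [ 0.002 -0.909 -0.417]
 [-1.    -0.002  0.   ]]
```

Call:
step_arm(plan=[[0,0,0,-0.1135,100],[0,0,0,-0.1135,100],[0,0,0,-0.1135,100],[0,0,0,-0.1135,100],[0,0,0,-0.1135,100],[0,0,0,-0.1135,100],[0,0,0,-0.1135,100],[0,0,0,-0.1135,100],[0,0,0,0,100]], force=40)

```text
time_s: 0.9
ee_pos: [0.2291, -0.4998, 0.245]
ee_rot: [1.378, 1.092, -1.377]
contact_force: [-0.7, -1.7, 0.3]
opening: 0.0855
```

Call:
step_arm(plan=[[0,1.62,-2.99,0,100],[0,1.62,-2.99,0,100],[0,1.62,-2.99,0,100],[0,1.62,-2.99,0,100],[0,1.62,-2.99,0,100],[0,1.62,-2.99,0,100],[0,1.62,-2.99,0,100],[0,1.62,-2.99,0,100],[0,1.62,-2.99,0,100],[0,1.62,-2.99,0,100]])

```text
time_s: 1.73
ee_pos: [0.4567, -0.245, 0.2452]
ee_rot: [1.381, 1.088, -1.381]
contact_force: [-0.8, -0.8, 0.1]
opening: 0.0858
```

Call:
step_arm(plan=[[0,1.62,-2.99,0,100],[0,1.62,-2.99,0,100],[0,1.62,-2.99,0,100],[0,0.5,-1.0,0,100],[0,0,0,0,100],[0,0,0,0,100]])

```text
time_s: 2.23
ee_pos: [0.5308, -0.1616, 0.2449]
ee_rot: [1.378, 1.09, -1.38]
contact_force: [0.4, -1.0, -0.3]
opening: 0.0853
```

```bash
cat > look.py <<'E'
from h import *
from cell import r,optics
import sys
CEN=np.array([.5512,.0694]);TH=np.radians(-13.35)
def st(): return r.read_state()
def delta(s,X):
    T=Ro.from_rotvec(s["ee_rot"]).as_matrix();return np.round((np.array(X)-s["ee_pos"])@T*100,2)
def case(x,y,z):
    c,n=np.cos(TH),np.sin(TH);return np.r_[CEN+[c*x-n*y,n*x+c*y],z]
def yaw(s):
    T=Ro.from_rotvec(s["ee_rot"]).as_matrix();return np.degrees(np.arctan2(T[1,1],T[0,1]))
def rep(s): print("t",round(float(s["time_s"]),2),"pos",np.round(s["ee_pos"],4),"yaw",round(yaw(s),2),"F",np.round(s["contact_force"],1),"open",round(float(s["opening"]),4))
E
python3 - <<'E'
from look import *
s=st();rep(s);c=optics.read_camera("wrist");cv2.imwrite("pics/w1.png",c["image"])
pickle.dump((s,c),open("w1.pkl","wb"))
print("tin proj",proj(c,[.5315,-.1613,.054],s),"d",delta(s,[.5315,-.1613,.029]))
im=c["image"];print(np.array(c["mount"]).round(3).tolist())
E
```

```text
t 2.23 pos [ 0.5308 -0.1616  0.2449] yaw -13.37 F [ 0.4 -1.  -0.3] open 0.0853
tin proj [[282.33655144 187.81133792]] d [21.59  0.08 -0.05]
[[-0.001, -0.308, 0.951, -0.128], [1.0, -0.002, 0.0, 0.0], [0.001, 0.951, 0.308, -0.08], [0.0, 0.0, 0.0, 1.0]]
```

View pics/w1.png

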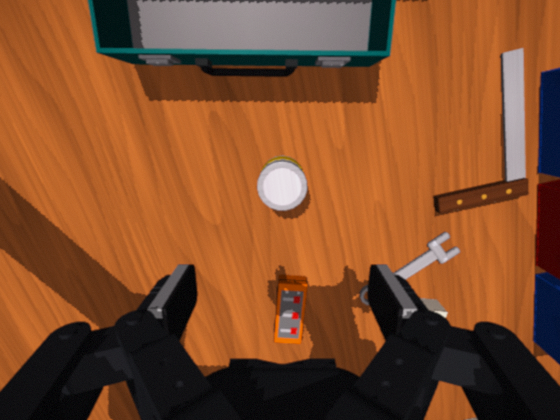

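Call:
step_arm(plan=[[3.5,0.02,-0.01,0,100],[3.5,0.02,-0.01,0,100],[3.5,0.02,-0.01,0,100],[3.5,0.02,-0.01,0,100],[3.0,0,0,0,100],[2.0,0,0,0,100],[1.4,0,0,0,100],[1.2,0,0,0,100],[0,0,0,0,100],[0,0,0,0,100]])

```text
time_s: 3.12
ee_pos: [0.5307, -0.1626, 0.029]
ee_rot: [1.38, 1.09, -1.382]
contact_force: [0.7, -0.1, 0.2]
opening: 0.0853
```

Call:
step_arm(plan=[[0,0,0,0,50],[0,0,0,0,50],[0,0,0,0,50],[0,0,0,0,50],[0,0,0,0,50],[0,0,0,0,50],[0,0,0,0,50],[0,0,0,0,50]], force=40)

```text
time_s: 3.78
ee_pos: [0.5323, -0.1623, 0.0307]
ee_rot: [1.378, 1.087, -1.379]
contact_force: [-3.1, -0.8, 5.9]
opening: 0.0547
```

```bash
python3 - <<'E'
from look import *
s,c=pickle.load(open("w1.pkl","rb"));im=c["image"]
# front rim corners (outer): teal mask edge line fit
m=cv2.inRange(cv2.cvtColor(im,cv2.COLOR_BGR2HSV),(80,100,50),(98,255,220))
m[:, :90]=0
pts=[]
for x in range(120,380,4):
    if 198<x<300 : continue
    ys=np.where(m[35:75,x])[0]
    if len(ys): pts.append((x,35+ys.min()))
P=onz(c,np.array(pts),.07,s)[:,:2];v=cv2.fitLine(P.astype(np.float32),cv2.DIST_HUBER,0,.001,.001).ravel()
print("inner front rim dir",np.degrees(np.arctan2(v[1],v[0])),"y_case",((v[2:]-CEN)@[-np.sin(TH),np.cos(TH)]), "exp -.1005", pts[::8])
row=[np.where(m[y])[0] for y in(20,30,40)]
for y,q in zip((20,30,40),row):
    E=onz(c,[[q.min(),y],[q.max(),y]],.07,s)[:,:2];print(y,q.min(),q.max(),(E-CEN)@[np.cos(TH),np.sin(TH)])
s2=st();rep(s2)
T=Ro.from_rotvec(s2["ee_rot"]).as_matrix()
E
```

```text
inner front rim dir -14.064593 y_case -0.09531596747378787 exp -.1005 [(120, np.int64(48)), (152, np.int64(49)), (184, np.int64(49)), (316, np.int64(51)), (348, np.int64(51))]
20 92 392 [-0.1351424   0.13189067]
30 93 391 [-0.13580235  0.13187454]
40 95 390 [-0.13556787  0.13185811]
t 3.78 pos [ 0.5323 -0.1623  0.0307] yaw -13.37 F [-3.1 -0.8  5.9] open 0.0547
```

Call:
step_arm(plan=[[-1.0,0,0,0,45],[-2.0,0,0,0,45],[-3.0,0,0,0,45],[-3.0,0,0,0,45],[-3.0,0,0,0,45],[-2.0,0,0,0,45],[0,0,0,0,45]])

```text
time_s: 4.37
ee_pos: [0.5346, -0.1626, 0.1746]
ee_rot: [1.38, 1.082, -1.373]
contact_force: [1.7, -0.3, -2.9]
opening: 0.0548
```

Call:
step_arm(plan=[[0,-0.2,-1.0,0,45],[0,-0.4,-2.0,0,45],[0,-0.5,-2.5,0,45],[0,-0.6,-2.5,0,45],[0,-0.6,-2.5,0,45],[0,-0.5,-2.5,0,45],[0,-0.4,-2.2,0,45],[0,-0.3,-1.8,0,45],[0,0,0,0,45],[0,0,0,0,45]])

```text
time_s: 5.2
ee_pos: [0.5354, 0.0135, 0.1673]
ee_rot: [1.375, 1.094, -1.38]
contact_force: [-0.2, -0.5, -3.4]
opening: 0.055
```

```bash
python3 - <<'E'
from look import *
s=st();rep(s);c=optics.read_camera("wrist");t=optics.read_camera("top")
print("d",delta(s,case(0,-.06,.06)))
a=c["image"];
for f,(z0) in {}.items(): pass
cv2.imwrite("pics/w2.png",np.hstack([a, np.zeros((420,10,3),np.uint8)]))
pickle.dump((s,c,t),open("w2.pkl","wb"))
E
```

```text
t 5.2 pos [0.5354 0.0135 0.1673] yaw -13.2 F [-0.2 -0.5 -3.4] open 0.055
d [10.73  0.29  0.19]
```

View pics/w2.png

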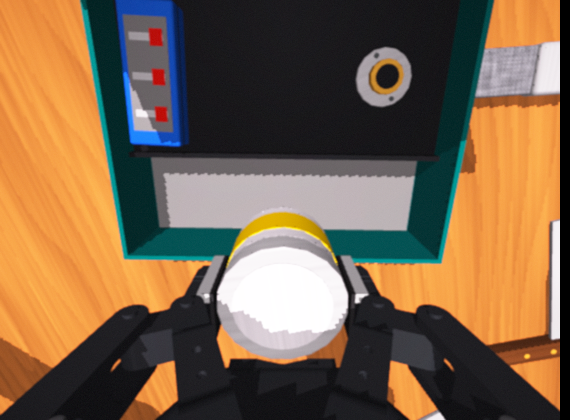

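```bash
python3 - <<'E'
from look import *
s,c,t=pickle.load(open("w2.pkl","rb"))
R=np.array([[np.cos(TH),np.sin(TH)],[-np.sin(TH),np.cos(TH)]])
f=lambda p,z:np.round((onz(c,p,z,s)[:,:2]-CEN)@R.T,4).tolist()
print("front outer corners (exp ±.135,-.1045)",f([[124,261],[442,264]],.07))
print("rib (exp y -.0215..-.0175)",f([[140,158],[435,160],[140,153],[435,155]],.044))
print("blue top corners",f([[131,143],[178,147]],.058),"bush",f([[387,76]],.046))
hs=cv2.cvtColor(c["image"],cv2.COLOR_BGR2HSV)
for x in(180,400): print([hs[y,x].tolist() for y in range(145,165,2)],[hs[y,x].tolist() for y in range(252,270,2)])
E
```

```text
front outer corners (exp ±.135,-.1045) [[-0.1366, -0.0985], [0.1333, -0.1006]]
rib (exp y -.0215..-.0175) [[-0.1227, -0.0152], [0.1265, -0.0165], [-0.1221, -0.011], [0.1259, -0.0123]]
blue top corners [[-0.1214, -0.0014], [-0.0847, -0.0045]] bush [[0.0782, 0.0484]]
[[111, 219, 143], [117, 80, 35], [120, 12, 22], [0, 0, 18], [132, 38, 34], [120, 25, 41], [144, 19, 68], [155, 15, 105], [163, 21, 108], [170, 14, 107]] [[90, 231, 85], [90, 246, 83], [90, 249, 139], [90, 255, 160], [23, 60, 141], [15, 184, 245], [15, 186, 243], [15, 185, 242], [14, 185, 240]]
[[138, 53, 24], [130, 32, 24], [135, 20, 25], [150, 33, 23], [135, 22, 23], [120, 36, 28], [120, 26, 40], [135, 11, 45], [168, 13, 96], [168, 12, 106]] [[91, 249, 83], [90, 255, 83], [90, 240, 83], [90, 242, 98], [90, 255, 154], [89, 188, 148], [13, 173, 218], [16, 181, 249], [16, 179, 248]]
```

Call:
step_arm(plan=[[1.5,0.1,0,0,45],[2.5,0.1,0,0,45],[3.0,0,0,0,45],[2.0,0,0,0,45],[1.5,0,0,0,45],[1.0,0,0,0,45],[0.6,0,0,0,45],[0.3,0,0,0,45],[0,0,0,0,45],[0,0,0,0,45]])

```text
time_s: 6.13
ee_pos: [0.5397, 0.0112, 0.046]
ee_rot: [1.38, 1.089, -1.378]
contact_force: [-0.6, 0.2, -3.7]
opening: 0.055
```

```bash
python3 - <<'E'
from look import *
s=st();rep(s);print("d",delta(s,case(0,-.058,.0345)))
E
```

```text
t 6.13 pos [0.5397 0.0112 0.046 ] yaw -13.37 F [-0.6  0.2 -3.7] open 0.055
d [ 1.15 -0.23 -0.13]
```

Call:
step_arm(plan=[[0.3,0,0,0,45],[0.25,0,0,0,45],[0.2,0,0,0,45],[0.1,0,0,0,45],[0.1,0,0,0,45],[0,0,0,0,45]])

```text
time_s: 6.63
ee_pos: [0.5389, 0.0114, 0.0356]
ee_rot: [1.379, 1.09, -1.379]
contact_force: [-0.0, -0.1, -2.6]
opening: 0.0546
```

Call:
step_arm(plan=[[0.05,0,0,0,45],[0.05,0,0,0,45],[0.05,0,0,0,45],[0,0,0,0,45],[0,0,0,0,45]])

```text
time_s: 7.05
ee_pos: [0.5392, 0.0114, 0.0347]
ee_rot: [1.379, 1.09, -1.378]
contact_force: [-2.7, -0.2, 3.0]
opening: 0.0546
```

Call:
step_arm(plan=[[0,0,0,0,70],[0,0,0,0,75],[0,0,0,0,80],[0,0,0,0,90],[0,0,0,0,90],[-0.5,0,0,0,90],[-1.5,0,0,0,90],[-3,0,0,0,90],[-3.5,0,0,0,90],[-3.5,0,0,0,90]])

```text
time_s: 7.88
ee_pos: [0.5383, 0.0115, 0.1554]
ee_rot: [1.378, 1.091, -1.38]
contact_force: [1.4, 0.5, -0.3]
opening: 0.0767
```

Call:
step_arm(plan=[[-2,0,2.5,0,100],[0,0,3,0,100],[0,0,3,0,100],[0,0,3,0,100],[0,0,3,0,100],[0,0,3,0,100],[0,0,2,0,100],[0,0,0,0,100]])

```text
time_s: 8.55
ee_pos: [0.4935, -0.1819, 0.1748]
ee_rot: [1.381, 1.085, -1.382]
contact_force: [-0.0, 0.5, 0.8]
opening: 0.0854
```

```bash
python3 - <<'E'
from look import *
s=st();rep(s);print("to box",delta(s,[.498,-.35,.15]))
t=optics.read_camera("top");w=optics.read_camera("wrist")
a=cv2.resize(t["image"][130:285,115:285],None,fx=2.5,fy=2.5)
b=cv2.resize(w["image"],None,fx=.66,fy=.66);h=max(a.shape[0],b.shape[0])
pad=lambda q:cv2.copyMakeBorder(q,0,h-q.shape[0],0,0,0)
cv2.imwrite("pics/m3.png",np.hstack([pad(a),pad(b)]))
E
```

```text
t 8.55 pos [ 0.4935 -0.1819  0.1748] yaw -13.62 F [-0.   0.5  0.8] open 0.0854
to box [ 2.51  4.39 16.23]
```

View pics/m3.png

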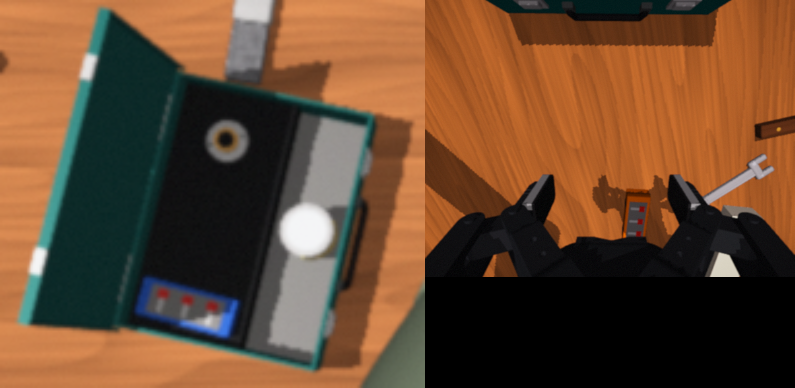

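Call:
step_arm(plan=[[-1,0.2,1.0,0,100],[-1,0.4,2,0,100],[-1,0.7,2.5,0,100],[-1,0.7,2.5,0,100],[-1,0.7,2.5,0,100],[0,0.7,2.5,0,100],[0,0.7,2.2,0,100],[0,0.3,1.0,0,100],[0,0,0,0.066,100],[0,0,0,0,100]])

```text
time_s: 9.48
ee_pos: [0.4996, -0.3452, 0.2239]
ee_rot: [1.427, 1.054, -1.426]
contact_force: [-0.5, -0.1, -0.3]
opening: 0.0856
```

```bash
python3 - <<'E'
from look import *
s=st();rep(s);w=optics.read_camera("wrist");im=w["image"];print("proj",proj(w,[.498,-.35,.024],s))
m=cv2.inRange(cv2.cvtColor(im,cv2.COLOR_BGR2HSV),(9,205,200),(20,255,255))
m[:,:235]=0;m[:,330:]=0;m[:90]=0;m[320:]=0
k=cv2.findNonZero(m);print(len(k),k[:,0].min(0),k[:,0].max(0))
P=(onz(w,k[:,0],.024,s)[:,:2]*1000).astype(np.float32);print(cv2.minAreaRect(P))
cv2.imwrite("pics/w4.png",cv2.resize(np.hstack([im[80:330,180:380],cv2.merge([m]*3)[80:330,180:380]]),None,fx=2,fy=2))
print(delta(s,[.498,-.35,.016]))
E
```

```text
t 9.48 pos [ 0.4996 -0.3452  0.2239] yaw -17.17 F [-0.5 -0.1 -0.3] open 0.0856
proj [[281.71083915 190.86430225]]
978 [263 145] [298 229]
((497.6786804199219, -347.45623779296875), (98.0854263305664, 38.81270980834961), 72.81398010253906)
[20.78  0.    0.53]
```

View pics/w4.png

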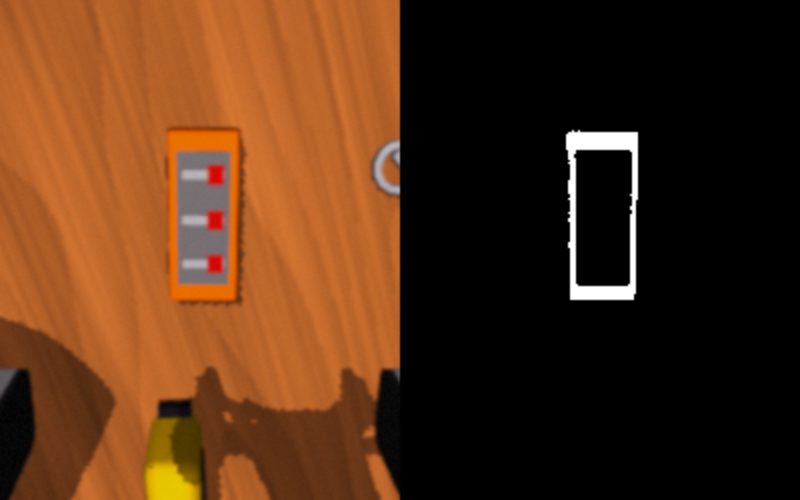

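Call:
step_arm(plan=[[3.5,0,0.2,0,100],[3.5,0,0.2,0,80],[3.5,0,0,0,80],[3.5,0,0,0,80],[2.5,0,0,0,80],[1.6,0,0,0,80],[1.0,0,0,0,80],[0.8,0,0,0,80],[0.6,0,0,0,80],[0,0,0,0,80]])

```text
time_s: 10.37
ee_pos: [0.4984, -0.3495, 0.019]
ee_rot: [1.425, 1.054, -1.425]
contact_force: [0.3, 0.2, -0.3]
opening: 0.0681
```

Call:
step_arm(plan=[[0,0,0,0,80],[0,0,0,0,30],[0,0,0,0,30],[0,0,0,0,30],[0,0,0,0,30],[0,0,0,0,30],[0,0,0,0,30],[0,0,0,0,30],[0,0,0,0,30],[0,0,0,0,30]], force=40)

```text
time_s: 11.2
ee_pos: [0.4989, -0.3506, 0.0205]
ee_rot: [1.426, 1.05, -1.425]
contact_force: [-0.9, 0.6, 6.0]
opening: 0.0393
```

Call:
step_arm(plan=[[-1.0,0,0,0,30],[-2.0,0,0,0,30],[-3.0,0,0,0,30],[-3.0,0,0,0,30],[-3.0,0,0,0,30],[-3.0,0,0,0,30],[-1.5,0,0,0,30],[0,0,0,0,30]], force=60)

```text
time_s: 11.87
ee_pos: [0.4999, -0.3514, 0.1889]
ee_rot: [1.426, 1.045, -1.423]
contact_force: [1.4, 0.5, -2.5]
opening: 0.0389
```

```bash
python3 - <<'E'
from look import *
s=st();rep(s);print(s["joint_pos"]);print(delta(s,case(-.014,.0445,.19)))
T=Ro.from_rotvec(s["ee_rot"]);T2=(T*Ro.from_rotvec([.1,0,0]));print("yaw+.1 about x ->",yaw({"ee_rot":T2.as_rotvec()}))
w=optics.read_camera("wrist");cv2.imwrite("pics/w5.png",w["image"])
E
```

```text
t 11.87 pos [ 0.4999 -0.3514  0.1889] yaw -17.13 F [ 1.4  0.5 -2.5] open 0.0389
[-7.33467328e-01  4.73141069e-01 -1.17630463e-01  9.72943603e-01
  3.59684074e-06  1.13634684e+00]
[ -0.3   -9.19 -46.07]
yaw+.1 about x -> -22.861592956076453
```

View pics/w5.png

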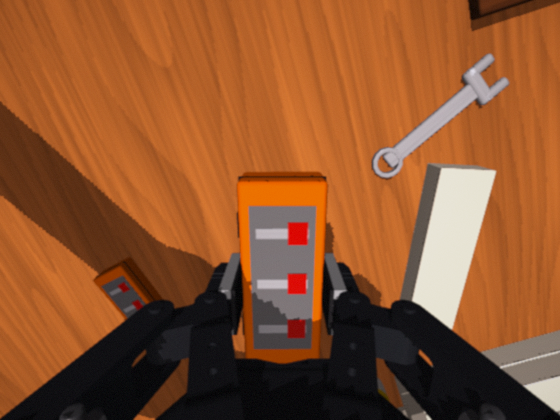

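Call:
step_arm(plan=[[0,0,0,-0.06,30],[0,0,0,-0.12,30],[0,0,0,-0.12,30],[0,0,0,-0.12,30],[0,0,0,-0.12,30],[0,0,0,-0.12,30],[0,0,0,-0.12,30],[0,0,0,-0.12,30],[0,0,0,-0.12,30],[0,0,0,-0.12,30]])

```text
time_s: 12.75
ee_pos: [0.497, -0.3489, 0.1817]
ee_rot: [0.568, 1.5, -0.565]
contact_force: [0.2, 0.2, -2.4]
opening: 0.0389
```

Call:
step_arm(plan=[[0,0,0,-0.12,30],[0,0,0,-0.12,30],[0,0,0,-0.12,30],[0,0,0,-0.12,30],[0,0,0,-0.12,30],[0,0,0,-0.12,30],[0,0,0,-0.12,30],[0,0,0,-0.12,30],[0,0,0,-0.12,30],[0,0,0,-0.12,30]])

```text
time_s: 13.58
ee_pos: [0.497, -0.3489, 0.1817]
ee_rot: [-0.371, 1.541, 0.376]
contact_force: [-0.1, -0.4, -1.5]
opening: 0.0388
```

Call:
step_arm(plan=[[0,0,0,-0.12,30],[0,0,0,-0.12,30],[0,0,0,-0.12,30],[0,0,0,-0.12,30],[0,0,0,-0.12,30],[0,0,0,-0.12,30],[0,0,0,-0.12,30],[0,0,0,-0.02,30],[0,0,0,0,30],[0,0,0,0,30]])

```text
time_s: 14.42
ee_pos: [0.4976, -0.3494, 0.183]
ee_rot: [-1.027, 1.315, 1.03]
contact_force: [-0.7, 0.4, -1.1]
opening: 0.0387
```

```bash
python3 - <<'E'
from look import *
s=st();rep(s);print(s["joint_pos"]);print(delta(s,case(-.014,.0445,.19)))
E
```

```text
t 14.42 pos [ 0.4976 -0.3494  0.183 ] yaw 166.07 F [-0.7  0.4 -1.1] open 0.0387
[-7.33530012e-01  4.79208526e-01 -1.23703646e-01  9.70088023e-01
 -2.03958462e-06 -2.06128751e+00]
[-0.64  6.33 46.38]
```

Call:
step_arm(plan=[[0,0.1,1.0,-0.006,30],[0,0.3,2.0,0,30],[0,0.4,3.0,0,30],[0,0.4,3.0,0,30],[0,0.4,3.0,0,30],[0,0.4,3.0,0,30],[0,0.4,3.0,0,30],[0,0.4,3.0,0,30],[0,0.4,3.0,0,30],[0,0.4,3.0,0,30]])

```text
time_s: 15.25
ee_pos: [0.5256, -0.0768, 0.1843]
ee_rot: [-1.034, 1.311, 1.034]
contact_force: [-0.3, -0.0, -1.8]
opening: 0.0385
```

Call:
step_arm(plan=[[0,0.4,3.0,0,30],[0,0.4,3.0,0,30],[0,0.4,3.0,0,30],[0,0.4,3.0,0,30],[0,0.4,3.0,0,30],[0,0.4,2.4,0,30],[0,0.2,1.5,0,30],[0,0,0.5,0,30],[0,0,0,0,30],[0,0,0,0,30]])

```text
time_s: 16.08
ee_pos: [0.5455, 0.1155, 0.1842]
ee_rot: [-1.035, 1.312, 1.034]
contact_force: [0.2, -0.0, -1.9]
opening: 0.0388
```

```bash
python3 - <<'E'
from look import *
s=st();rep(s);print(delta(s,case(-.014,.0445,.06)))
w=optics.read_camera("wrist");cv2.imwrite("pics/w6.png",w["image"]);pickle.dump((s,w),open("w6.pkl","wb"))
E
```

```text
t 16.08 pos [0.5455 0.1155 0.1842] yaw 166.55 F [ 0.2 -0.  -1.9] open 0.0388
[12.42 -0.22  0.1 ]
```

View pics/w6.png

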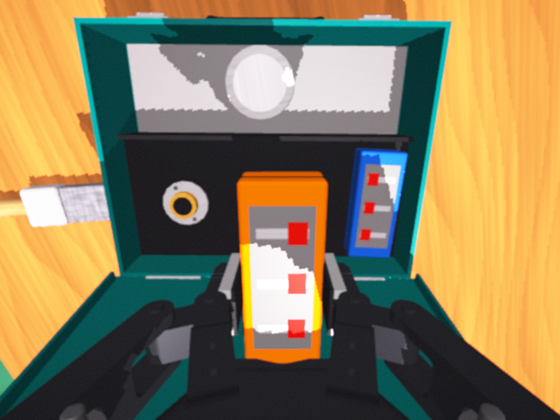

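```bash
python3 - <<'E'
from look import *
s,c=pickle.load(open("w6.pkl","rb"))
R=np.array([[np.cos(TH),np.sin(TH)],[-np.sin(TH),np.cos(TH)]])
f=lambda p,z:np.round((onz(c,p,z,s)[:,:2]-CEN)@R.T,4).tolist()
print("front outer (±.135,-.1045)",f([[77,19],[450,22]],.07))
print("rib edges far,near (-.0215,-.0175)",f([[125,134],[410,136],[125,139],[410,141]],.044))
print("back inner rim (±.131,.1005)",f([[120,276],[415,277]],.07))
print("blue bottom corners near",f([[346,256],[391,259]],.034),"top",f([[355,148],[406,151]],.058),"bush",f([[183,204]],.046))
T=s["ee_pos"][2]+.0045
print("box top corners",f([[239,182],[327,182],[245,360],[321,360]],T),"tcp",(s["ee_pos"][:2]-CEN)@R.T,"back z-plane lower .024",f([[242,173],[323,173]],T-.024))
E
```

```text
front outer (±.135,-.1045) [[0.1298, -0.0987], [-0.1359, -0.096]]
rib edges far,near (-.0215,-.0175) [[0.1222, -0.0174], [-0.1286, -0.0149], [0.1229, -0.0131], [-0.1291, -0.0106]]
back inner rim (±.131,.1005) [[0.1347, 0.1088], [-0.1389, 0.1106]]
blue bottom corners near [[-0.082, 0.1072], [-0.1292, 0.1108]] top [[-0.0775, -0.0062], [-0.1209, -0.0036]] bush [[0.0773, 0.0465]]
box top corners [[0.0024, -0.0068], [-0.0351, -0.0067], [0.0038, 0.0888], [-0.0361, 0.0889]] tcp [-0.01616683  0.04357864] back z-plane lower .024 [[0.0043, -0.006], [-0.0366, -0.0059]]
```

Call:
step_arm(plan=[[0.5,-0.15,0.2,0.008,30],[1.5,-0.15,0.2,0,30],[2.0,0,0,0,30],[2.0,0,0,0,30],[2.0,0,0,0,30],[1.5,0,0,0,30],[1.2,0,0,0,30],[0.7,0,0,0,30],[0.4,0,0,0,30],[0,0,0,0,30]])

```text
time_s: 16.97
ee_pos: [0.5494, 0.1183, 0.0655]
ee_rot: [-1.027, 1.316, 1.028]
contact_force: [-0.0, 0.2, -1.4]
opening: 0.0388
```

Call:
step_arm(plan=[[0,0,0,0,30],[0.2,0,0,0,30],[0.15,0,0,0,30],[0.1,0,0,0,30],[0,0,0,0,30],[0,0,0,0,30]])

```text
time_s: 17.47
ee_pos: [0.5498, 0.119, 0.0619]
ee_rot: [-1.029, 1.314, 1.029]
contact_force: [-0.4, 0.4, -2.1]
opening: 0.0387
```

```bash
python3 - <<'E'
from look import *
s=st();rep(s);print(delta(s,case(-.013,.0475,.0525)))
E
```

```text
t 17.47 pos [0.5498 0.119  0.0619] yaw 166.11 F [-0.4  0.4 -2.1] open 0.0387
[ 0.94  0.02 -0.04]
```

Call:
step_arm(plan=[[0.2,0,0,0,30],[0.2,0,0,0,30],[0.15,0,0,0,30],[0.1,0,0,0,30],[0,0,0,0,30],[0,0,0,0,30]])

```text
time_s: 17.97
ee_pos: [0.5496, 0.1189, 0.0551]
ee_rot: [-1.029, 1.315, 1.029]
contact_force: [-0.1, -1.1, -1.6]
opening: 0.0386
```

Call:
step_arm(plan=[[0.07,0,0,0,30],[0.07,0,0,0,30],[0.06,0,0,0,30],[0,0,0,0,30],[0,0,0,0,30]])

```text
time_s: 18.38
ee_pos: [0.5499, 0.1189, 0.0546]
ee_rot: [-1.029, 1.314, 1.028]
contact_force: [-2.6, -0.8, 9.2]
opening: 0.0386
```

Call:
step_arm(plan=[[-0.05,0,0,0,50],[0,0,0,0,54],[0,0,0,0,60],[0,0,0,0,66],[0,0,0,0,66],[-0.5,0,0,0,66],[-1.5,0,0,0,66],[-3,0,0,0,66],[-3.5,0,0,0,66],[-3.5,0,0,0,66]])

```text
time_s: 19.22
ee_pos: [0.5489, 0.1188, 0.1748]
ee_rot: [-1.028, 1.316, 1.03]
contact_force: [0.5, -0.0, 0.4]
opening: 0.0563
```

Call:
step_arm(plan=[[-2,0,-2,0,40],[-2,0,-2,0,20],[-2,0,-1.5,0,0],[-2,0,0,0,0],[-2,0,0,0,0],[0,0,0,0,0]])

```text
time_s: 19.72
ee_pos: [0.5384, 0.0652, 0.2783]
ee_rot: [-1.031, 1.309, 1.024]
contact_force: [0.1, -0.6, 0.1]
opening: 0.0001
```

```bash
python3 - <<'E'
from look import *
s=st();rep(s);print(s["joint_pos"].round(3))
w=optics.read_camera("wrist");cv2.imwrite("pics/w7.png",w["image"]);pickle.dump((s,w),open("w7.pkl","wb"))
E
```

```text
t 19.72 pos [0.5384 0.0652 0.2783] yaw 166.06 F [ 0.1 -0.6  0.1] open 0.0001
[-0.016  0.287 -0.162  1.115  0.    -1.343]
```

View pics/w7.png

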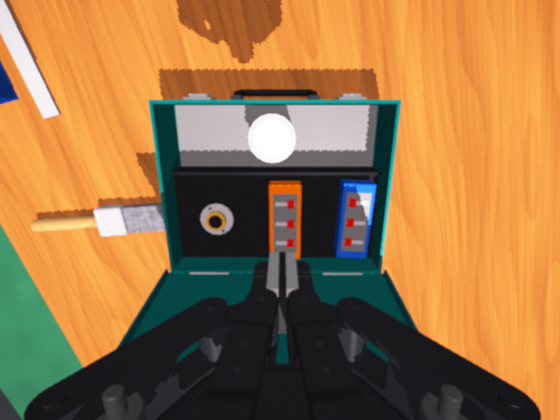

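Call:
step_arm(plan=[[-3,0,0,0,0],[-3,0,0,0,0],[-3,0,0,0,0],[0,0,2,0,0],[0,0,3,0,0],[0,0,3,0,0],[0,0,3,0,0],[0,0,3,0,0],[0,0,3,0,0],[0,0,3,0,0]])

```text
time_s: 20.6
ee_pos: [0.5843, 0.2612, 0.3623]
ee_rot: [-1.029, 1.316, 1.03]
contact_force: [1.1, -0.6, 1.7]
opening: -0.0001
```

Call:
step_arm(plan=[[0,0,1,0,0],[0,0,0,0,0],[3,0,0,0,0],[3,0,0,0,0],[3,0,0,0,0],[1.5,0,0,0,0],[0.5,0,0,0,0],[0,0,0,0,0]])

```text
time_s: 21.27
ee_pos: [0.5858, 0.2679, 0.2521]
ee_rot: [-1.028, 1.319, 1.029]
contact_force: [-0.0, -0.5, 0.5]
opening: 0.0
```

```bash
python3 - <<'E'
from look import *
s=st();rep(s);print(s["joint_pos"].round(3))
R=np.array([[np.cos(TH),np.sin(TH)],[-np.sin(TH),np.cos(TH)]]);print((s["ee_pos"][:2]-CEN)@R.T)
E
```

```text
t 21.27 pos [0.5858 0.2679 0.2521] yaw 166.04 F [-0.  -0.5  0.5] open 0.0
[ 0.315  0.504  0.098  1.168 -0.    -1.012]
[-0.0121339   0.20115783]
```

Call:
step_arm(plan=[[0,0,-2,0,0],[0,0,-2,0,0],[0,0,-1.5,0,0],[0.1,0,-1.0,0,0],[0.1,0,-1.0,0,0],[0.1,0,-1.0,0,0],[0.1,0,-1.0,0,0],[0.1,0,-1.0,0,0],[0.1,0,-1.0,0,0],[0.1,0,-0.9,0,0]])

```text
time_s: 22.1
ee_pos: [0.5578, 0.1484, 0.2472]
ee_rot: [-1.029, 1.312, 1.028]
contact_force: [2.7, 3.0, -1.0]
opening: -0.0001
```

```bash
cat > lid.py <<'E'
from look import *
s=st();rep(s)
R=np.array([[np.cos(TH),np.sin(TH)],[-np.sin(TH),np.cos(TH)]]);y=((s["ee_pos"][:2]-CEN)@R.T)[1];print("case y",y,"theta if touching",np.degrees(np.arctan2(s["ee_pos"][2]-.014-.0715,-(y-.12))))
E
python3 lid.py
```

```text
t 22.1 pos [0.5578 0.1484 0.2472] yaw 166.11 F [ 2.7  3.  -1. ] open -0.0001
case y 0.07837776909942837 theta if touching 75.56736182768857
```

Call:
step_arm(plan=[[0.4,0,-1.0,0,0],[0.4,0,-1.0,0,0],[0.45,0,-1.0,0,0],[0.5,0,-1.0,0,0],[0.6,0,-0.9,0,0],[0.7,0,-0.9,0,0],[0.7,0,-0.8,0,0],[0.7,0,-0.8,0,0],[0,0,0,0,0]])

```text
time_s: 22.85
ee_pos: [0.5376, 0.0756, 0.2001]
ee_rot: [-1.026, 1.319, 1.03]
contact_force: [0.3, 0.1, -0.2]
opening: 0.0001
```

Call:
step_arm(plan=[[0.8,0,-0.7,0,0],[0.8,0,-0.7,0,0],[0.9,0,-0.7,0,0],[0.9,0,-0.6,0,0],[1.0,0,-0.5,0,0],[1.0,0,-0.4,0,0],[1.0,0,-0.4,0,0],[0,0,0,0,0]])

```text
time_s: 23.52
ee_pos: [0.528, 0.0375, 0.1357]
ee_rot: [-1.027, 1.318, 1.03]
contact_force: [0.6, -0.2, 0.1]
opening: 0.0003
```

```bash
python3 lid.py
```

```text
t 23.52 pos [0.528  0.0375 0.1357] yaw 166.04 F [ 0.6 -0.2  0.1] open 0.0003
case y -0.03635551835939825 theta if touching 17.814298016757487
```

```bash
python3 - <<'E'
from look import *
c=optics.read_camera("scene");t=optics.read_camera("top")
cv2.imwrite("pics/s8.png",np.hstack([cv2.resize(c["image"][90:330,240:520],None,fx=1.4,fy=1.4),cv2.resize(t["image"][110:350,90:370],None,fx=1.4,fy=1.4)]))
E
```

```text
(no output)
```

View pics/s8.png

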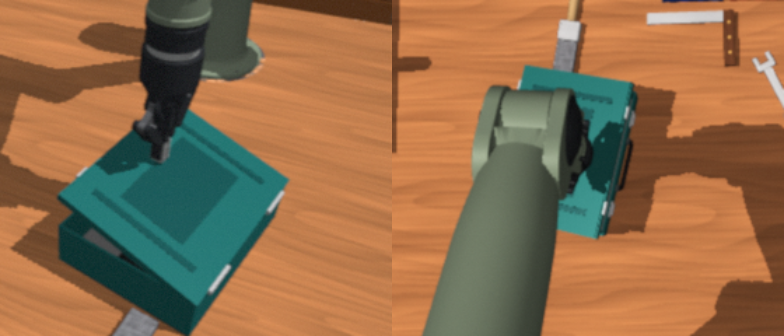

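Call:
step_arm(plan=[[0.8,0,-0.3,0,0],[0.8,0,-0.2,0,0],[0.8,0,-0.2,0,0],[0.6,0,0,0,0],[0.5,0,0,0,0],[0.4,0,0,0,0],[0.3,0,0,0,0],[0.2,0,0,0,0],[0.2,0,0,0,0],[0,0,0,0,0]])

```text
time_s: 24.45
ee_pos: [0.5279, 0.0317, 0.0919]
ee_rot: [-1.028, 1.314, 1.029]
contact_force: [-0.1, -0.1, 0.3]
opening: 0.0003
```

Call:
step_arm(plan=[[0.15,0,0,0,0],[0.15,0,0,0,0],[0,0,0,0,0]])

```text
time_s: 24.7
ee_pos: [0.5281, 0.0316, 0.0891]
ee_rot: [-1.029, 1.314, 1.029]
contact_force: [0.2, -0.1, 0.1]
opening: 0.0005
```

Call:
step_arm(plan=[[0.1,0,0,0,0],[0.1,0,0,0,0],[0,0,0,0,0]])

```text
time_s: 24.95
ee_pos: [0.5283, 0.0316, 0.0885]
ee_rot: [-1.029, 1.314, 1.028]
contact_force: [-3.9, -0.3, 10.6]
opening: -0.0003
```

Call:
step_arm(plan=[[0.1,0,0,0,0],[0.1,0,0,0,0],[0,0,0,0,0]])

```text
time_s: 25.2
ee_pos: [0.5284, 0.0316, 0.0883]
ee_rot: [-1.03, 1.313, 1.028]
contact_force: [-8.9, 0.8, 26.9]
opening: 0.0001
```

Call:
step_arm(plan=[[-0.3,0,0,0,0],[-1,0,0,0,0],[-3,0,0,0,0],[-3.5,0,0,0,0],[-3.5,0,0,0,0],[-3.5,0,-2,0,0],[-2,0,-3,0,0],[0,0,-3,0,0],[0,0,-3,0,0],[0,0,-3,0,0]])

```text
time_s: 26.03
ee_pos: [0.4943, -0.1055, 0.2544]
ee_rot: [-1.03, 1.313, 1.028]
contact_force: [0.3, 0.6, -0.3]
opening: -0.0002
```

Call:
step_arm(plan=[[0,0,-3,0,0],[0,0,-3,0,0],[0,0,-3,0,0],[0,0,-3,0,0],[0,0,0,0,0],[0,0,0,0,0]])

```text
time_s: 26.53
ee_pos: [0.4652, -0.2221, 0.2534]
ee_rot: [-1.026, 1.315, 1.026]
contact_force: [0.3, 0.1, 0.3]
opening: -0.0
```

```bash
python3 - <<'E'
from look import *
rep(st())
c=optics.read_camera("scene");t=optics.read_camera("top")
cv2.imwrite("pics/s9.png",np.hstack([cv2.resize(c["image"][60:360],None,fx=.75,fy=.75),cv2.resize(t["image"][50:350],None,fx=.67,fy=.75)]))
E
```

```text
t 26.53 pos [ 0.4652 -0.2221  0.2534] yaw 165.92 F [0.3 0.1 0.3] open -0.0
```

View pics/s9.png

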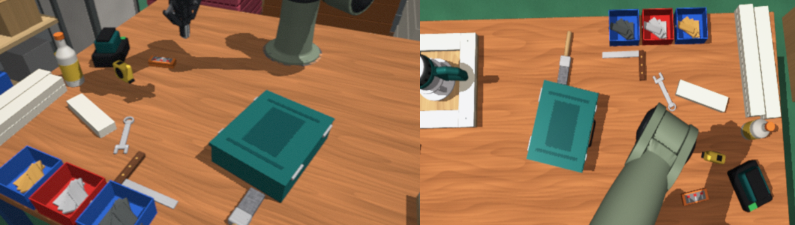

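The lid is shut, the bystanders are where they were, and the arm is clear of everything, so I'm handing in.

```bash
python3 -c "
from cell import finish_job
print(finish_job())"
```

```text
the job is handed in; nothing more can be done
None
```

The job is done and handed in at about 26.5 s of the 72 s allowed. The collet tin stands upright in the deep bay, and the left-hand orange bit box lies flat on the tray between the bush and the blue box. The lid was pushed down afterwards.

**Last checks**
- **Before closing:** the wrist picture showed the orange box parallel to the blue one, with the tin, blue box and bush in place. I did not measure heights against the rim. The contact heights when I set the tin and box down matched the 4 mm and 34 mm floors.
- **Lid:** it came to a firm stop at about 27 N with the fingertip at 74.3 mm, against an expected lid top of 74.5 mm. After I backed off, the scene and top pictures showed it shut. The other things looked where they had been, and the tool force read about zero.

**Disagreement:** the top and wrist views differed by about 5 mm on where the case lies along its y axis. I aimed between the two, within the clearances, and both parts went in without touching the walls.

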